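# Mount a D-bore spacer and sample wheel on a lever-indexed spindle and index it two strokes

### The job

Set up the indexing spindle for the side camera: take the blue D-bore spacer out of its rack, lay it flat on the black pad so that it can be taken by its rim, and put it on the brass D-post with its flat on the post's flat, all the way down on the shoulder; then put the white sample wheel on the post on top of it in the same way, keeping the wheel level so that its samples stay in. Then work the index lever exactly two full strokes, each to its stop and all the way back, so that the red sample stands in front of the lens. Leave the other spacers in the rack and everything else on the bench where it is.

Things in the scene. Friction and masses are not known exactly. Their poses are not given: they have to be found in the camera images.
- spacer: Blue aluminium ring, 56 mm outer diameter, 16 mm thick, about 100 g. D-bore right through: 28 mm diameter, flat 9 mm from the axis. Origin at its centre (mid thickness), z along the bore, +x from the axis to the flat (white dot there). Either face may be up. At first it stands on its rim in a rack slot: z level, along the rack's x, in any of the three slots.
- rack: White spacer rack, fixed, 176 x 66 x 34 mm; origin under its centre, x along its length. Slots at x = -58, 0, +58 mm; in each a disc stands on its rim, square to x, centre 40 mm and top 68 mm above the bench. Cheeks (3 mm, 18 mm apart inside) reach 34 mm high, so a disc's upper half is free to be pinched across its thickness from above.
- plain_dark: Bystander: dark steel spacer with a plain round 22 mm bore, 56 x 16 mm, on its rim in another rack slot (which disc is in which slot changes). Origin at its centre, z along the bore.
- plain_orange: Bystander: orange spacer with a plain round 34 mm bore, 56 x 16 mm, on its rim in the remaining rack slot. Origin at its centre, z along the bore.
- pad: Black rubber pad, fixed, 130 mm (x) x 150 mm (y), 6 mm thick; origin under its centre. The spacer is laid flat here, its centre anywhere on the pad, and let go, before it is taken by its rim.
- wheel: White sample wheel lying on the bench, 100 to 190 g: disc 92 mm diameter, 8 mm thick, with a round hub 40 mm in diameter up to 28 mm (grip here). D-bore right through, 28 mm diameter, flat 9 mm from the axis. 12 samples round the rim, one red. Origin: centre of underside, z up, +x from the axis to the flat and the red sample. Must stay within 25 degrees of level.
- red_sample (a point): The red sample in the wheel's rim, on the wheel's +x side, 42.5 mm from its axis, 4 mm above its underside; axes as the wheel's.
- index_head: Index head, fixed: base plate 330 x 110 x 12 mm (x -70 to +260 mm) with the spindle and, on its +x side, a side camera (black lens, red body, up to 114 mm high). Origin on the spindle axis at bench height, z up. The lens front is 83 mm from the axis, 70 mm up, looking at the axis along -x: level with the rim of a wheel standing on the spacer.
- shoulder (a point): Centre of the spindle's flat shoulder (44 mm diameter), 50 mm above the bench, at the foot of the brass D-post; turns with the spindle. z up, +x from the axis to the post's flat. The post rises 50 mm above it: 26 mm diameter, flat 8 mm from the axis, its top 8 mm tapered to 72 percent. Below the shoulder is an 88 mm toothed wheel, 22 to 32 mm above the bench.
- spindle (a joint): Turn of the spindle (rad), counter-clockwise from above; held by friction (0.25 N m), and the pawl stops it turning back. Starts at -0.05 to 0.25; the first full lever stroke leaves it at 0.52, the second at 1.05, wherever it started. At 1.05 the post's flat faces the lens.
- lever (a joint): Index lever angle (rad): 0 at rest, 0.628 at its forward stop. Forward is counter-clockwise from above about the spindle axis and drives the spindle by a pawl (4 to 5 N at the grip). A light spring (1 to 1.5 N at the grip) brings it back to 0; the spindle stays. It must come fully back before the next stroke.
- lever_grip (a point): Middle of the lever's upright round black grip, 110 mm from the spindle axis, 58 mm above the bench. The grip is 16 mm in diameter, from 32 to 80 mm above the bench, on a flat arm whose top is 21 mm up. z up, +x outward from the spindle axis. At rest 70 degrees, at the stop 106 degrees counter-clockwise from the index head's +x.
- tweezers: Bystander: steel tweezers lying on the bench, 130 mm long along x.
- driver: Bystander: screwdriver with a red handle lying on the bench, 160 mm long.
- squeeze_bottle: Bystander: white squeeze bottle with a blue cap, 50 mm diameter, 110 mm high.
- dish: Bystander: shallow glass dish, 76 mm diameter, 18 mm high.
- swab_jar: Bystander: amber jar with a black lid, 56 mm diameter, 70 mm high.
There are look-alikes about, which are no part of the job. What is meant by the pad is not pink, and is the smaller of those in its own colour.

How it is judged:
By the outcome, as a careful person would: the job done as asked, in the order asked, and still so for the second after the job is handed in, with the robot touching nothing.
It also fails if it takes over 72 s, if anything falls off the work surface, if the arm or the gripper's body presses on something with over 40 N, if the wrist force passes 120 N, or if a joint passes its speed limit or range.

### The arm

A 7-joint arm with a two-finger parallel gripper is mounted at the origin on the work surface. World frame = base frame: x ahead of the robot, y to its left, z up, the work surface at z = 0. Lengths are in mm, angles in rad, forces in N, time in s.
With the tool pointing down it reaches from about 350 to 900 mm from the base axis. Payload 7.2 kg.
Tool frame: the origin (TCP) lies at the very end of the fingers, on their centre line; the grasp point (between the pads) lies 19 mm behind it (r.grasp_offset is the distance from the TCP to the grasp point, in mm); z points along the fingers, y is the line along which they close (so a half turn about z gives the same grasp; the last joint's range is limited). The gripper opens to 85 mm and grips with 20 to 120 N. Pads are 22 mm wide; open, the fingers measure 114 mm over their backs; the gripper's body (76 mm by 85 mm) begins 54 mm behind the grasp point. The pads swing forward as they close: fully open they stand 13 mm farther back than shut.
Start: joints at [-1.254, 0.411, -0.013, 1.596, 0.006, 1.134, -0.082], TCP at [234.618, 579.295, 231.297] pointing down, gripper open.
Joint ranges: [-2.95, 2.95], [-0.29, 1.99], [-1.47, 1.44], [0.14, 2.54], [-1.03, 4.17], [0.13, 1.85], [-2.86, 2.86]. Speed limits (rad/s): [2.39, 2.39, 3.01, 3.01, 3.14, 3.14, 3.14].

### API

Orientations are given as a 3x3 rotation matrix whose columns are the frame's x, y, z axes.
In Python, from plant import r gives the robot as it stands.
- The arm moves only by the tool servo_tool, never from a script. Its argument "targets" is a list of rows, each a list of 3 entries, a list of its own where there are three numbers: the opening, from 0 (shut) to 1 (fully open), then the shift along the tool's x, y, z in m, then the turn about the tool's z in degrees. In form: [[hand, [dx, dy, dz], twist], ...]. A call has 1 to 20 rows; each row is the pose to reach, as a shift and turn from the pose commanded when the call began, along the tool's axes at that moment; what a row does not reach only later rows make up. A row lasts 1/8 s, in which the tool goes at most 62.5 mm and 10.7 degrees, less where a joint would pass 70% of its speed; a pose out of reach is approached as far as the arm can. A call with a gripper value outside its range is refused whole. The fingers move at their own pace and stop on an object; the grip force is fixed at half the most. Time passes only in rows, so rows that repeat a pose let the fingers close. It gives the time, the measured TCP pose, the force, the opening and the grip force at its end, in the units of the state.
- r.sense(): the state, without advancing time (a new reading comes with each control period).
- r.camera(name): name is "scene" or "top"; returns the picture (420x560x3 uint8, red, green, blue); there is no depth.
- r.get_calibration(name): a dict with "vfov" (degrees; the focal length in pixels is half the picture's height over the tangent of half this angle, whatever the lens; pixels are square), "cx", "cy" (the principal point, pixels), "rvec" (rotation vector, rad) and "tvec" (3), from world to camera coordinates, as OpenCV has them. Camera axes: x right, y down, z forward; pixel columns grow to the right and rows downward; lengths in mm; the calibration is good to about 2 mm. A picture is of the moment at which its call begins. get_calibration takes no time and is no camera call.
- r.finish_job(): hands the job in; it is judged then, once.
The state is a dict: "t": time; "joints": joint angles; "joint_vel": joint speeds; "joint_torque": joint torques, N m; "tcp_pos": TCP position; "eef_rot": TCP orientation; "ft_force": force on the tool from outside, world axes, zero at the start; "moment": the same for the moment, N m; "width": finger opening in mm; "gripper_force": force on a finger pad.
Only numpy, scipy, OpenCV 4.12 (cv2) and the standard library are available. Lean on these libraries where they do the work, as an engineer would, in place of code of your own. Each camera call takes 0.05 s, during which the arm holds its last target. There are 200 camera calls.

## Working session

There is one attempt and no reset: what is moved stays moved. The work goes in short steps, Python scripts to look and compute and a tool call to move; the robot and the scene stay as the last step left them, time stands still between calls to the robot, and variables do not carry over. Pictures are saved under pics/ and viewed, at most 12 in all, crops included, and the job is handed in when it is done.

Besides the shell and the picture viewer there is one more tool, called after "Request:" as name([rows], argument=value, ...), one row to a line, values as JSON. servo_tool: Moves the arm, as the interface text tells. Its arguments: {"type":"object","properties":{"targets":{"type":"array","items":{"type":"array"}}},"required":["targets"]}

```bash
ls; mkdir -p pics
cat > h.py <<'E'
import numpy as np, cv2
from plant import r
def cal(n):
    c=r.get_calibration(n); f=210/np.tan(np.radians(c["vfov"])/2)
    K=np.array([[f,0,c["cx"]],[0,f,c["cy"]],[0,0,1.]])
    R=cv2.Rodrigues(np.array(c["rvec"],float))[0]; t=np.array(c["tvec"],float).ravel()
    return K,R,t
def ray(n,u,v):
    K,R,t=cal(n); d=R.T@np.linalg.inv(K)@np.array([u,v,1.]); return -R.T@t,d
def onz(n,u,v,z):
    o,d=ray(n,u,v); return o+d*(z-o[2])/d[2]
def px(n,p):
    K,R,t=cal(n); q=K@(R@np.array(p,float)+t); return q[:2]/q[2]
def shot(n,name):
    im=r.camera(n); cv2.imwrite(f"pics/{name}.png",im[:,:,::-1]); return im
def crop(im,x0,x1,y0,y1,s,name):
    c=cv2.resize(im[y0:y1,x0:x1],None,fx=s,fy=s,interpolation=cv2.INTER_CUBIC); cv2.imwrite(f"pics/{name}.png",c[:,:,::-1])
E
python3 - <<'E'
from h import *
a=shot("scene","s0");b=shot("top","t0")
cv2.imwrite("pics/t0.png",cv2.resize(b,(800,600))[:,:,::-1])
cv2.imwrite("pics/s0.png",cv2.resize(a,(800,600))[:,:,::-1])
for n in("scene","top"):print(n,cal(n)[0][0,0],-cal(n)[1].T@cal(n)[2],cal(n)[1].round(2).tolist())
print(r.sense(),r.grasp_offset)
np.savez("i0.npz",a=a,b=b)
E
```

```text
pics
scene 525.1975807244736 [1169.37116048 -978.9408793   950.2420555 ] [[0.84, 0.55, -0.02], [0.3, -0.49, -0.82], [-0.46, 0.68, -0.57]]
top 441.03580650284465 [ 299.88814682  102.6881515  1287.0273698 ] [[-0.03, -1.0, 0.01], [-0.99, 0.03, -0.12], [0.12, -0.02, -0.99]]
{'t': 0.1, 'joints': array([-1.25419226,  0.41183658, -0.01274172,  1.59696729,  0.00557732,
        1.13430989, -0.08220904]), 'joint_vel': array([-1.43579872e-04, -1.08327611e-03, -3.49468547e-05, -2.07663135e-03,
       -6.96308357e-04,  5.19569930e-04, -1.35022325e-03]), 'joint_torque': array([ 2.67068805e-03, -6.01827979e+01,  6.83934912e-01, -3.00082576e+01,
        1.39366803e-02,  6.43939755e-03, -5.22486494e-05]), 'tcp_pos': array([234.4526312 , 578.8671276 , 230.52377974]), 'eef_rot': array([[-9.26884338e-01,  3.75346752e-01, -4.89714075e-04],
       [ 3.75347064e-01,  9.26883279e-01, -1.40304206e-03],
       [-7.27194931e-05, -1.48427045e-03, -9.99998896e-01]]), 'ft_force': array([ 0.16454481, -0.73480707,  0.00878876]), 'moment': array([ 0.00972764, -0.02736591,  0.0176717 ]), 'gripper_force': 0.0, 'width': 84.80706869747608} 18.700000000000003
```

View pics/t0.png

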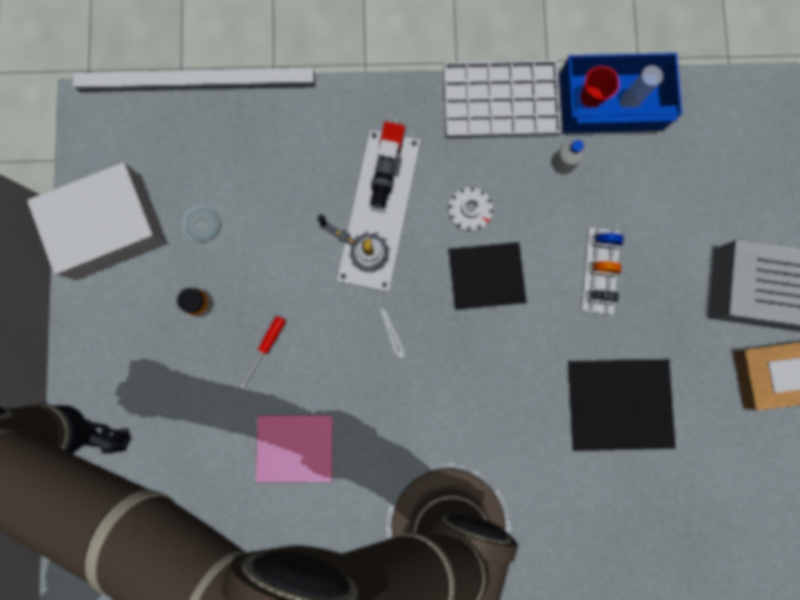

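View pics/s0.png

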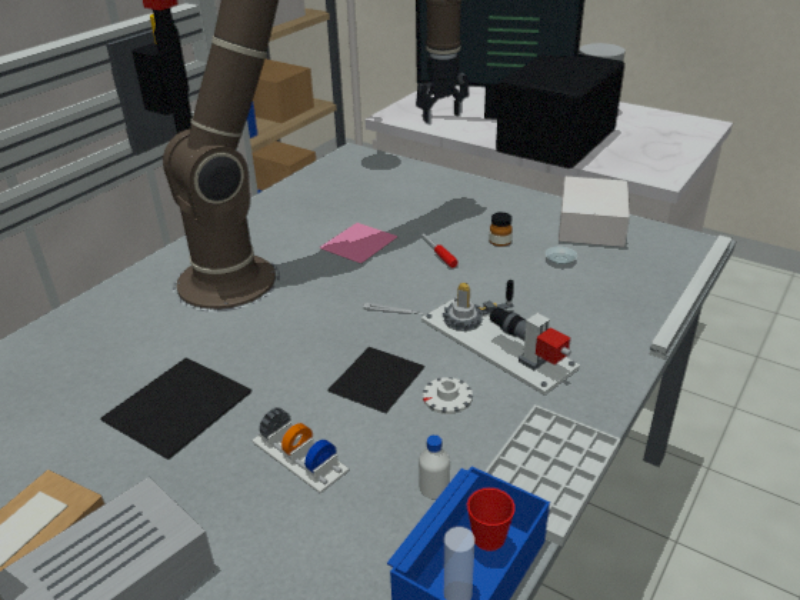

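The top view (800 px wide) shows the rack at about (603,270), with the blue spacer at (609,238). The other blue items are the bottle cap (577,147) and the bin (625,90), neither of which is a ring. There are three pads: small black (487,275), large black (622,405) and pink (295,448), so I choose the small black one. The wheel is at (470,209), the spindle at (369,249) and the lever grip at (322,220).

Run:
```python
from h import *
d=np.load("i0.npz");a,b=d["a"],d["b"]
def c(im,x,y,w=33,h=25):
    return cv2.resize(im[int(y-h):int(y+h),int(x-w):int(x+w)],(400,300),interpolation=cv2.INTER_CUBIC)
k=.7
m=np.vstack([np.hstack([c(a,300*k,450*k),c(a,470*k,310*k)]),np.hstack([c(b,607*k,268*k),c(b,365*k,245*k)])])
cv2.imwrite("pics/m0.png",m[:,:,::-1])
def comp(im,mask,name,z,n,mn=6):
    nn,l,s,ce=cv2.connectedComponentsWithStats(mask.astype(np.uint8))
    for i in range(1,nn):
        if s[i,4]>=mn: print(name,n,s[i].tolist(),ce[i].round(1),onz(n,*ce[i],z).round(1))
for n,im in(("top",b),("scene",a)):
    h=cv2.cvtColor(im,cv2.COLOR_RGB2HSV);H,S,V=[h[:,:,i].astype(int) for i in range(3)]
    comp(im,(H>105)&(H<130)&(S>150)&(V>60),"blue",55,n,15)
    comp(im,(H>5)&(H<20)&(S>180)&(V>120),"orange",55,n,15)
    comp(im,((H<6)|(H>174))&(S>110)&(V>120),"red",6,n,4)
    comp(im,(V<45),"dark",6,n,60)
```

```text
blue top [397, 38, 80, 53, 1929] [434.7  68.5] [ 850.5 -383.2   55. ]
blue top [400, 98, 8, 8, 49] [403.5 101.9] [ 751.1 -285.1   55. ]
blue top [418, 164, 18, 7, 101] [426.9 166.6] [ 558.1 -340.2   55. ]
orange top [418, 184, 16, 6, 82] [425.5 186.3] [ 501.2 -332.4   55. ]
red top [410, 60, 14, 9, 65] [416.2  64.3] [ 887.1 -346.8    6. ]
red top [267, 85, 16, 17, 195] [274.7  92.2] [809.4  87.7   6. ]
red top [181, 221, 18, 27, 209] [189.6 233.8] [389.  346.5   6. ]
dark top [261, 128, 12, 16, 142] [265.8 135.3] [676.4 118.1   6. ]
dark top [315, 171, 52, 45, 1955] [340.7 192.8] [497.  -97.7   6. ]
dark top [497, 172, 16, 49, 533] [504.6 196.7] [ 471.9 -581.8    6. ]
dark top [125, 203, 18, 16, 215] [133.3 210. ] [463.1 509.5   6. ]
dark top [399, 253, 73, 62, 4203] [434.5 283.1] [ 226.4 -356.3    6. ]
dark top [0, 283, 101, 66, 2855] [ 44.8 309.9] [185.  756.8   6. ]
dark top [285, 340, 52, 33, 380] [307.1 349.9] [51.4 17.7  6. ]
dark top [99, 348, 214, 72, 5857] [225.4 394.5] [-62.1 249.7   6. ]
dark top [292, 350, 69, 69, 1854] [321.2 376.5] [-22.4 -19.    6. ]
blue scene [173, 7
[... 983 characters left out ...]
scene [159, 40, 25, 53, 487] [171.9  66.5] [-815.3  931.8    6. ]
dark scene [157, 95, 11, 10, 64] [162.   99.1] [-554.5  590.     6. ]
dark scene [139, 110, 29, 30, 674] [153.4 124.8] [-393.4  374.1    6. ]
dark scene [115, 119, 25, 34, 173] [127.  132.9] [-432.5  264.8    6. ]
dark scene [159, 144, 17, 38, 254] [168.5 164. ] [-110.8  166.6    6. ]
dark scene [344, 149, 13, 10, 108] [350.3 153.3] [414.3 578.2   6. ]
dark scene [167, 182, 16, 12, 87] [175.6 187.9] [23.7 59.5  6. ]
dark scene [343, 215, 24, 20, 200] [352.9 223.7] [624.2 191.5   6. ]
dark scene [230, 243, 66, 46, 1647] [263.3 265.1] [ 504.  -107.7    6. ]
dark scene [71, 251, 104, 70, 3655] [123.1 284.7] [ 235.2 -367.9    6. ]
```

View pics/m0.png

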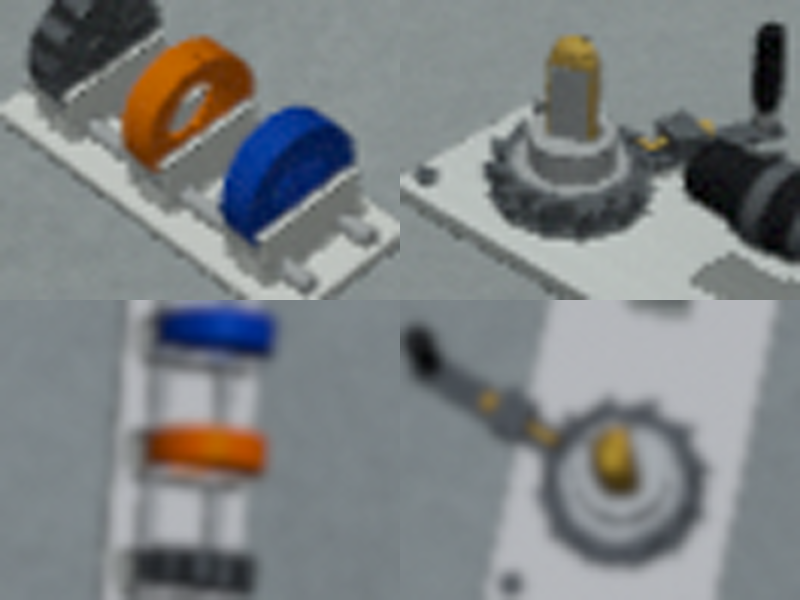

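The montage shows the blue spacer in the rack slot next to the bottle, at scene px (223,317), with its upper half free. The post's grey flat faces the scene camera, a little to its left. The smaller black pad's centre is near (500,-100).

Run:
```python
from h import *
d=np.load("i0.npz");a,b=d["a"],d["b"]
def rect(n,mask,z,name):
    cs,_=cv2.findContours(mask.astype(np.uint8),cv2.RETR_EXTERNAL,cv2.CHAIN_APPROX_NONE)
    c=max(cs,key=cv2.contourArea)
    w=np.array([onz(n,*p[0],z)[:2] for p in c],np.float32)
    R=cv2.minAreaRect(w); e=cv2.boxPoints(R)
    L=max([(e[1]-e[0]),(e[2]-e[1])],key=np.linalg.norm)
    print(name,n,"c",np.round(R[0],1),"size",np.round(R[1],1),"long axis deg",np.degrees(np.arctan2(L[1],L[0])).round(1)); return w
def roi(m,x0,x1,y0,y1):
    o=np.zeros(m.shape,bool);o[y0:y1,x0:x1]=m[y0:y1,x0:x1];return o
for n,im in(("top",b),("scene",a)):
    h=cv2.cvtColor(im,cv2.COLOR_RGB2HSV);H,S,V=[h[:,:,i].astype(int) for i in range(3)]
    P=(lambda x,y:tuple(int(v*.7) for v in(x,y)))
    W=V>(165 if n=="top" else 175); W&=S<40
    if n=="top": 
        print("Vsamples",b[110,285],b[150,250],b[190,423])
        g={"plate":(230,300,85,210,12),"rack":(403,440,155,224,34),"wheel":(305,350,125,168,8)}
    else: g={"plate":(293,410,200,275,12),"rack":(175,246,298,343,5),"wheel":(293,334,258,292,8)}
    for k,(x0,x1,y0,y1,z) in g.items():
        m=roi(W,x0,x1,y0,y1).astype(np.uint8)
        m=cv2.morphologyEx(m,cv2.MORPH_CLOSE,np.ones((3,3)) if k!="rack" else np.ones((15,15)))
        w=rect(n,m,z,k)
        if k=="wheel": print("  circle",cv2.minEnclosingCircle(w))
    rect(n,roi(V<50,*( (310,372,165,222) if n=="top" else (225,300,240,292))),6,"pad")
    br=(H>15)&(H<30)&(S>100)&(V>80)
    nn,l,s,ce=cv2.connectedComponentsWithStats(br.astype(np.uint8))
    for i in range(1,nn):
        if 4<s[i,4]<200: print("brass",n,s[i].tolist(),ce[i].round(1),onz(n,*ce[i],98).round(1))
# toothed wheel: dark ring in top
h=cv2.cvtColor(b,cv2.COLOR_RGB2HSV);V=h[:,:,2]
m=roi(V<150,244,276,158,194).astype(np.uint8)
cs,_=cv2.findContours(m,cv2.RETR_EXTERNAL,cv2.CHAIN_APPROX_NONE);c=max(cs,key=cv2.contourArea)
w=np.array([onz("top",*p[0],32)[:2] for p in c],np.float32);print("tooth",cv2.minEnclosingCircle(w),cv2.fitEllipse(w))
```

```text
Vsamples [181 183 188] [181 184 188] [147 103  78]
plate top c [642.4 121.3] size [107.4 326.6] long axis deg -13.4
rack top c [ 497.  -325.3] size [ 60.6 168. ] long axis deg -8.7
wheel top c [639.6 -69.3] size [85.2 83.4] long axis deg 20.2
  circle ((639.6824340820312, -69.5772476196289), 44.22648239135742)
pad top c [497.2 -98.1] size [122.5 142.7] long axis deg -86.2
brass top [254, 168, 6, 8, 41] [256.7 171.6] [547.9 144.6  98. ]
brass top [426, 185, 2, 3, 6] [426.5 186. ] [ 495.  -319.9   98. ]
plate scene c [644.7 112.3] size [101.5 326.8] long axis deg -13.4
rack scene c [ 502.6 -334.7] size [ 66.6 174.4] long axis deg -8.6
wheel scene c [640.6 -71.1] size [85.5 87.1] long axis deg -57.9
  circle ((641.0077514648438, -72.3902816772461), 45.38299560546875)
pad scene c [ 502.7 -104.4] size [127.8 148.8] long axis deg -86.0
brass scene [105, 9, 4, 14, 33] [106.5  14.8] [-1630.8  1229.8    98. ]
brass scene [343, 158, 15, 7, 50] [349.7 160.9] [509.9 379.7  98. ]
brass scene [321, 198, 7, 6, 33] [324.2 200.7] [554.8 134.2  98. ]
brass scene [327, 206, 1, 9, 9] [327. 210.] [585.2  97.2  98. ]
brass scene [336, 215, 4, 2, 5] [337.6 215.6] [623.7  88.9  98. ]
brass scene [200, 297, 10, 9, 30] [204.1 301. ] [ 526.  -366.3   98. ]
tooth ((553.2756958007812, 148.59832763671875), 48.860469818115234) ((549.3685302734375, 144.82369995117188), (77.7354736328125, 88.78692626953125), 134.22860717773438)
```

```bash
cat >> h.py <<'E'
def go(p,yaw):
    "shift (tool axes, m) and twist (deg) to TCP p with tool y at yaw deg (mod 180)"
    s=r.sense();R=s["eef_rot"];y=np.degrees(np.arctan2(R[1,1],R[0,1]))
    tw=(y-yaw+90)%180-90
    print("t%.2f"%s["t"],"tcp",s["tcp_pos"].round(1),"yaw",y.round(2),"w",s["width"].round(1),"F",s["ft_force"].round(1),"| shift",(R.T@(np.array(p,float)-s["tcp_pos"])/1000).round(4),"twist",tw.round(1),"j",s["joints"].round(2)[[0,6]])
E
python3 - <<'E'
from h import *
for z in(60,80,98):print(z,px("scene",(550,143.5,z)),px("top",(550,143.5,z)))
d=np.load("i0.npz")
for n,k,(x0,x1,y0,y1) in(("top","b",(312,350,128,166)),("scene","a",(290,336,256,294))):
    im=d[k].astype(int);e=im[:,:,0]-im[:,:,1:].max(2);w=np.where(e>15,e,0)[y0:y1,x0:x1]
    Y,X=np.mgrid[y0:y1,x0:x1];u,v=(w*X).sum()/w.sum(),(w*Y).sum()/w.sum()
    p=onz(n,u,v,5);q=p[:2]-[639.8,-70];print(n,"red",u,v,p.round(1),np.hypot(*q),np.degrees(np.arctan2(q[1],q[0])))
c=np.array([1169.4,-978.9]);q=c-[550,143.5];print("cam az",np.degrees(np.arctan2(q[1],q[0])))
go((559,-344,110),-8)
E
```

```text
60 [324.02991837 209.35712869] [257.56532842 173.59336024]
80 [324.18479176 203.77511522] [257.2911334  172.15923417]
98 [324.32615754 198.67994872] [257.03665551 170.82823487]
top red 340.06471816283926 153.39352818371609 [ 615.6 -101.5    5. ] 39.700390339701 -127.51898486116066
scene red 298.3566721581549 278.829489291598 [ 614.2 -102.7    5. ] 41.532932880653895 -127.97960141392042
cam az -61.107750727833285Traceback (most recent call last):
  File "<stdin>", line 9, in <module>
  File "h.py", line 22, in go
    print("t%.2f"%s["t"],"tcp",s["tcp_pos"].round(1),"yaw",y.round(2),"w",s["width"].round(1),"F",s["ft_force"].round(1),"| shift",(R.T@(np.array(p,float)-s["tcp_pos"])/1000).round(4),"twist",tw.round(1),"j",s["joints"].round(2)[[0,6]])
                                                                          ^^^^^^^^^^^^^^^^
AttributeError: 'float' object has no attribute 'round'
```

```bash
sed -i 's/s\["width"\].round(1)/round(float(s["width"]),1)/; s/y.round(2)/round(float(y),2)/; s/tw.round(1)/round(float(tw),1)/' h.py; python3 -c "
from h import *
go((559,-344,110),-8)"
```

```text
t0.10 tcp [234.5 578.9 230.5] yaw 67.95 w 84.8 F [ 0.2 -0.7  0. ] | shift [-0.6472 -0.7334  0.1217] twist 76.0 j [-1.25 -0.08]
```

Request:
servo_tool([
  [0.45,[-0.647,-0.733,0.05],76],
  [0.45,[-0.647,-0.733,0.05],76],
  [0.45,[-0.647,-0.733,0.05],76],
  [0.45,[-0.647,-0.733,0.05],76],
  [0.45,[-0.647,-0.733,0.05],76],
  [0.45,[-0.647,-0.733,0.05],76],
  [0.45,[-0.647,-0.733,0.05],76],
  [0.45,[-0.647,-0.733,0.05],76],
  [0.45,[-0.647,-0.733,0.05],76],
  [0.45,[-0.647,-0.733,0.05],76],
  [0.45,[-0.647,-0.733,0.05],76],
  [0.45,[-0.647,-0.733,0.05],76],
  [0.45,[-0.647,-0.733,0.05],76],
  [0.45,[-0.647,-0.733,0.05],76],
  [0.45,[-0.647,-0.733,0.05],76],
  [0.45,[-0.647,-0.733,0.05],76],
  [0.45,[-0.647,-0.733,0.12],76],
  [0.45,[-0.647,-0.733,0.12],76],
  [0.45,[-0.647,-0.733,0.12],76],
  [0.45,[-0.647,-0.733,0.12],76],
])

```text
t: 2.6
tcp_pos: [560.4, -343.1, 113.6]
eef_rot: [[0.139, 0.99, 0.003], [0.99, -0.139, -0.001], [-0.001, 0.003, -1.0]]
ft_force: [0.7, -0.2, 1.4]
width: 38.1
gripper_force: 0.0
```

Run:
```python
from h import *
a=shot("scene","s1");b=shot("top","t1")
t=r.sense()["tcp_pos"]
def c(im,u,v,w=40,h=45):
    x,y=int(u-w),int(v-h);q=cv2.resize(im[y:y+2*h,x:x+2*w],None,fx=5,fy=5,interpolation=cv2.INTER_CUBIC);return q,x,y
us,vs=px("scene",t);ut,vt=px("top",t)
o=[]
for n,im in(("scene",a),("top",b)):
    u,v=px(n,t);q,x,y=c(im,u,v)
    q=q.copy();cv2.circle(q,(int((u-x+.5)*5),int((v-y+.5)*5)),4,(255,255,0),1)
    for p in((559,-344,40),(559,-344,68)):
        u2,v2=px(n,p);cv2.circle(q,(int((u2-x+.5)*5),int((v2-y+.5)*5)),3,(0,255,0),-1)
    o.append(q)
cv2.imwrite("pics/m1.png",np.hstack(o)[:,:,::-1])
go((559,-344,40),-8)
```

```text
t2.70 tcp [ 560.3 -343.   113.4] yaw -8.0 w 38.3 F [-0.3  0.  -0.5] | shift [-0.0011 -0.0013  0.0734] twist -0.0 j [0.07 0.69]
```

View pics/m1.png

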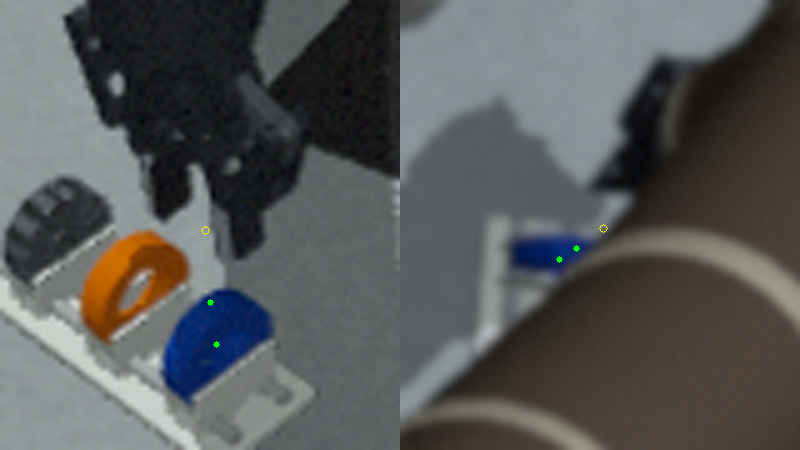

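The close view shows the fingertips straddling the blue disc's plane at scene crop (173,215) and (235,250). The predicted disc centre falls on the disc within about 2 mm, so I'll descend and grip.

Request:
servo_tool([
  [0.45,[0,-0.001,0.04],0],
  [0.45,[0,-0.001,0.073],0],
  [0.45,[0,-0.001,0.073],0],
  [0.45,[0,-0.001,0.073],0],
  [0,[0,-0.001,0.073],0],
  [0,[0,-0.001,0.073],0],
  [0,[0,-0.001,0.073],0],
  [0,[0,-0.001,0.073],0],
])

```text
t: 3.7
tcp_pos: [559.0, -343.4, 40.1]
eef_rot: [[0.14, 0.99, 0.002], [0.99, -0.14, -0.001], [-0.0, 0.002, -1.0]]
ft_force: [-1.0, -0.2, 7.7]
width: 14.8
gripper_force: 59.7
```

Request:
servo_tool([
  [0,[0,0,-0.05],0],
  [0,[0,0,-0.08],0],
  [0,[0,0,-0.08],0],
  [0,[0.06,-0.033,-0.08],0],
  [0,[0.12,-0.066,-0.08],0],
  [0,[0.18,-0.098,-0.08],0],
  [0,[0.23,-0.126,-0.06],0],
  [0,[0.23,-0.126,-0.015],0],
  [0,[0.23,-0.126,-0.015],0],
  [0,[0.23,-0.126,-0.015],0],
])

```text
t: 4.95
tcp_pos: [466.1, -99.1, 54.1]
eef_rot: [[0.142, 0.99, 0.0], [0.99, -0.142, -0.001], [-0.001, 0.001, -1.0]]
ft_force: [0.6, -0.7, -0.7]
width: 14.8
gripper_force: 60.3
```

Run:
```python
from h import *
a=shot("scene","s2");b=shot("top","t2")
t=r.sense()["tcp_pos"]
u,v=map(int,px("scene",t));crop(a,u-40,u+40,v-35,v+25,10,"m2")
go((467,-98,37),-8)
```

```text
t5.05 tcp [466.8 -99.3  54.6] yaw -8.19 w 14.8 F [ 0.5  0.2 -1.7] | shift [ 0.0013 -0.      0.0176] twist -0.2 j [-0.36  0.39]
```

View pics/m2.png

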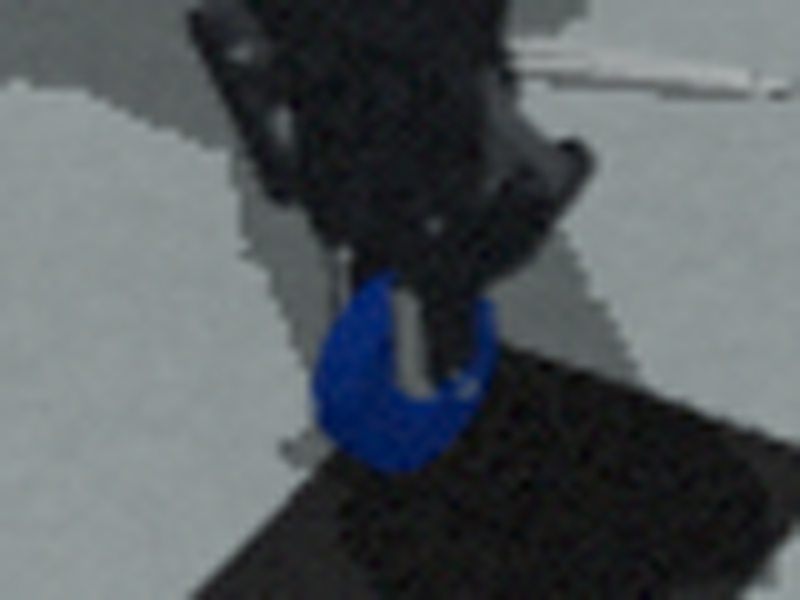

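The spacer is held square. Its white dot is on the +x face, at crop (465,385), so I'll tip it towards -x to keep the dot up.

Request:
servo_tool([
  [0,[0.001,0.03,0],0],
  [0,[0.001,0.058,0],0],
  [0,[0.001,0.058,0.01],0],
  [0,[0.001,0.058,0.018],0],
  [0,[0.001,0.058,0.0205],0],
  [0,[0.001,0.058,0.0205],0],
  [0,[0.001,0.058,0.0205],0],
  [0.7,[0.001,0.058,0.0205],0],
  [0.7,[0.001,0.058,0.0205],0],
  [0.7,[0.001,0.05,0.0205],0],
  [0.7,[0.001,0.042,0.0205],0],
  [0.7,[0.001,0.034,0.0205],0],
  [0.7,[0.001,0.026,0.0205],0],
  [0.7,[0.001,0.018,0.0205],0],
  [0.7,[0.001,0.01,0.0205],0],
  [0.7,[0.001,0.002,0.0205],0],
  [0.7,[0.001,0.002,0.0205],0],
])

```text
t: 7.18
tcp_pos: [467.1, -96.6, 32.8]
eef_rot: [[0.14, 0.99, -0.0], [0.99, -0.14, 0.0], [0.0, -0.0, -1.0]]
ft_force: [-0.2, -0.4, 0.0]
width: 59.7
gripper_force: 0.0
```

Run:
```python
from h import *
a=shot("scene","s3")
t=r.sense()["tcp_pos"]
u,v=map(int,px("scene",t));crop(a,u-40,u+40,v-35,v+25,7,"m3")
go((550,143,150),-8)
```

```text
t7.22 tcp [467.7 -96.7  32.9] yaw -8.05 w 59.7 F [-0.3 -0.2  0.3] | shift [ 0.2489  0.048  -0.1171] twist -0.0 j [-0.33  0.42]
```

View pics/m3.png

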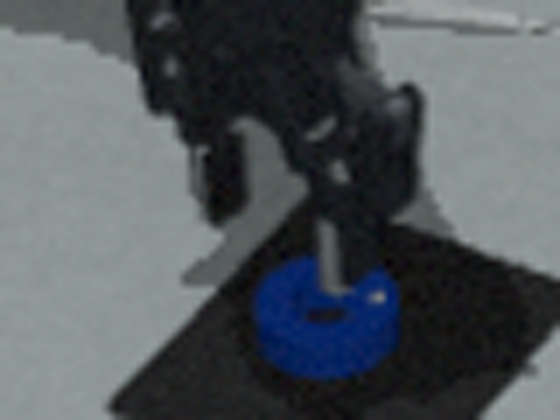

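The spacer lies flat on the pad with its dot up, at crop (378,296). I'll raise the tool and move aside to measure it.

Request:
servo_tool([
  [0.7,[0,0,-0.06],0],
  [1,[0.06,0,-0.1],0],
  [1,[0.12,0,-0.12],0],
  [1,[0.18,0,-0.12],0],
  [1,[0.2,0,-0.12],0],
])

```text
t: 7.85
tcp_pos: [496.4, 105.8, 153.4]
eef_rot: [[0.135, 0.991, 0.002], [0.991, -0.135, 0.002], [0.002, 0.001, -1.0]]
ft_force: [-0.0, -0.0, 0.1]
width: 85.5
gripper_force: 0.0
```

```bash
cat > meas.py <<'E'
from h import *
a=shot("scene","s4");b=shot("top","t4");np.savez("i4.npz",a=a,b=b)
for n,im in(("top",b),("scene",a)):
    h=cv2.cvtColor(im,cv2.COLOR_RGB2HSV);H,S,V=[h[:,:,i].astype(int) for i in range(3)]
    m=((H>100)&(H<130)&(S>120)&(V>40)).astype(np.uint8)
    u,v=map(int,px(n,(495,-97,20)));q=np.zeros_like(m);q[v-22:v+22,u-22:u+22]=m[v-22:v+22,u-22:u+22]
    cs,_=cv2.findContours(q,cv2.RETR_EXTERNAL,cv2.CHAIN_APPROX_NONE);c=max(cs,key=cv2.contourArea)
    w=np.array([onz(n,*p[0],22)[:2] for p in c],np.float32);(cx,cy),R=cv2.minEnclosingCircle(w)
    print(n,"rect",cv2.boundingRect(c),"circle",cx,cy,R)
    # white dot: low saturation bright inside hull
    hm=np.zeros_like(m);cv2.fillConvexPoly(hm,cv2.convexHull(c),1);hm=cv2.erode(hm,np.ones((3,3)))
    e=np.where(hm>0,im[:,:,0].astype(int),0);k=np.unravel_index(e.argmax(),e.shape);y,x=k
    p=e[y-1:y+2,x-1:x+2].astype(float);p-=p.min();Y,X=np.mgrid[y-1:y+2,x-1:x+2]
    d=onz(n,(p*X).sum()/p.sum(),(p*Y).sum()/p.sum(),22);print(n,"dot",k,e.max(),d.round(1))
u,v=map(int,px("scene",(495,-97,20)));U,W=map(int,px("top",(495,-97,20)))
f=lambda im,u,v:cv2.resize(im[v-20:v+20,u-20:u+20],(400,400),interpolation=cv2.INTER_CUBIC)
cv2.imwrite("pics/m4.png",np.hstack([f(a,u,v),f(b,U,W)])[:,:,::-1]);print(u-20,v-20,U-20,W-20)
E
python3 meas.py
```

```text
top rect (331, 185, 22, 22) circle 486.49737548828125 -97.28924560546875 32.645328521728516
top dot (np.int64(190), np.int64(337)) 108 [503.3 -85.2  22. ]
scene rect (250, 251, 21, 18) circle 495.7671203613281 -106.49185943603516 38.084327697753906
scene dot (np.int64(257), np.int64(268)) 174 [505.5 -88.   22. ]
242 237 321 172
```

View pics/m4.png

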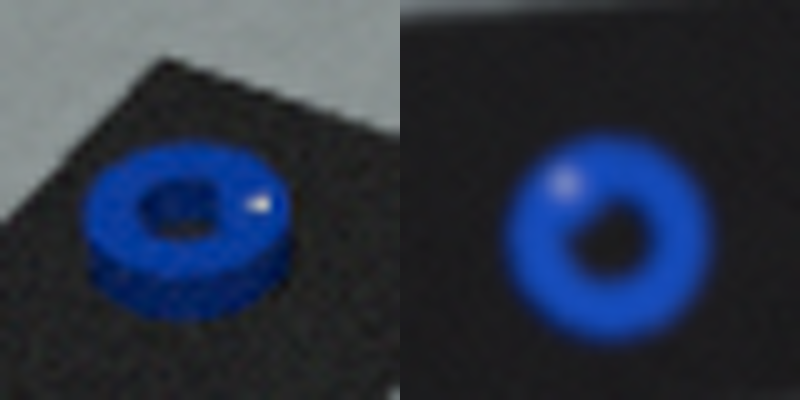

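Run:
```python
from h import *
for n,c,d in(("top",(341.4,195.4),(337.1,189.9)),("scene",(260.3,257.4),(267.7,256.9))):
    C=onz(n,*c,20 if n=="top" else 22);D=onz(n,*d,22);q=D-C;print(n,C.round(1),D.round(1),np.hypot(*q[:2]).round(1),np.degrees(np.arctan2(q[1],q[0])).round(1))
go((489,-97,60),-8)
```

```text
top [487.  -97.3  20. ] [503.2 -85.2  22. ] 20.2 36.7
scene [ 489.8 -100.5   22. ] [505.8 -88.   22. ] 20.3 37.9
t7.95 tcp [496.2 105.4 152.8] yaw -7.7 w 85.4 F [-0.2  0.5  0.6] | shift [-0.2017  0.0199  0.0926] twist 0.3 j [-0.84 -0.16]
```

Request:
servo_tool([
  [1,[-0.06,0.006,0.02],-10],
  [1,[-0.12,0.012,0.05],-20],
  [1,[-0.18,0.018,0.06],-30],
  [1,[-0.204,0.02,0.07],-40],
  [1,[-0.204,0.02,0.08],-50],
  [1,[-0.204,0.02,0.09],-55],
  [1,[-0.204,0.02,0.09],-55],
  [1,[-0.204,0.02,0.12],-55],
  [1,[-0.204,0.02,0.145],-55],
  [1,[-0.204,0.02,0.145],-55],
  [1,[-0.204,0.02,0.145],-55],
  [0,[-0.204,0.02,0.145],-55],
  [0,[-0.204,0.02,0.145],-55],
  [0,[-0.204,0.02,0.145],-55],
  [0,[-0.204,0.02,0.145],-55],
  [0,[-0.204,0.02,0.145],-55],
])

```text
t: 9.95
tcp_pos: [487.8, -103.4, 9.3]
eef_rot: [[-0.731, 0.683, 0.002], [0.683, 0.731, 0.001], [-0.001, 0.002, -1.0]]
ft_force: [-2.2, 1.5, 12.9]
width: 53.9
gripper_force: 60.5
```

Run:
```python
from h import *
go((550,143.5,120),-64)
print(r.sense()["gripper_force"])
```

```text
t9.95 tcp [ 487.8 -103.4    9.3] yaw 46.95 w 53.9 F [-2.2  1.5 12.9] | shift [ 0.123   0.2231 -0.1105] twist -69.1 j [-0.15  1.24]
60.548290042206645
```

Request:
servo_tool([
  [0,[0,0,-0.05],0],
  [0,[0,0,-0.109],0],
  [0,[0.015,0.027,-0.109],10],
  [0,[0.035,0.062,-0.109],20],
  [0,[0.055,0.098,-0.109],30],
  [0,[0.075,0.133,-0.109],40],
  [0,[0.09,0.16,-0.109],50],
  [0,[0.105,0.187,-0.109],60],
  [0,[0.115,0.205,-0.109],70],
  [0,[0.124,0.221,-0.109],80],
  [0,[0.124,0.221,-0.109],90],
  [0,[0.124,0.221,-0.109],100],
  [0,[0.124,0.221,-0.109],111],
  [0,[0.124,0.221,-0.109],111],
  [0,[0.124,0.221,-0.109],111],
  [0,[0.124,0.221,-0.109],111],
  [0,[0.124,0.221,-0.109],111],
])

```text
t: 12.08
tcp_pos: [547.2, 142.5, 116.9]
eef_rot: [[0.899, 0.438, 0.0], [0.438, -0.899, 0.0], [0.0, -0.0, -1.0]]
ft_force: [0.3, 0.7, -1.2]
width: 53.2
gripper_force: 64.7
```

```bash
cat > m5.py <<'E'
from h import *
import sys
nm=sys.argv[1];a=shot("scene","s"+nm);b=shot("top","t"+nm)
s=r.sense();t=s["tcp_pos"];print(t.round(1),s["ft_force"].round(1))
u,v=map(int,px("scene",(550,143,95)));U,W=map(int,px("top",(550,143,95)))
f=lambda im,u,v:cv2.resize(im[v-24:v+24,u-24:u+24],(400,400),interpolation=cv2.INTER_CUBIC)
cv2.imwrite(f"pics/m{nm}.png",np.hstack([f(a,u,v),f(b,U,W)])[:,:,::-1]);print(u-24,v-24,U-24,W-24)
h=cv2.cvtColor(a,cv2.COLOR_RGB2HSV);H,S,V=[h[:,:,i].astype(int) for i in range(3)]
m=((H>100)&(H<130)&(S>120)&(V>40)).astype(np.uint8);q=np.zeros_like(m);q[v-24:v+24,u-24:u+24]=m[v-24:v+24,u-24:u+24]
x,y,w,hh=cv2.boundingRect(cv2.findNonZero(q));print("blue bbox",x,y,w,hh,"mid u",x+(w-1)/2)
q=np.hstack
P=[px("scene",(550+28*np.cos(k),143.5+28*np.sin(k),t[2]-3.3+z)) for k in np.linspace(0,6.28,90) for z in(0,16)];P=np.array(P)
print("expected if centred on spindle: u",P[:,0].min().round(1),P[:,0].max().round(1),"mid",((P[:,0].min()+P[:,0].max())/2).round(1),"v",P[:,1].min().round(1),P[:,1].max().round(1))
E
python3 m5.py 5
```

```text
[547.2 142.6 116.9] [-0.5 -0.5 -1.9]
300 175 233 147
blue bbox 316 186 19 15 mid u 325.0
expected if centred on spindle: u 314.8 334.3 mid 324.6 v 184.4 199.6
```

View pics/m5.png

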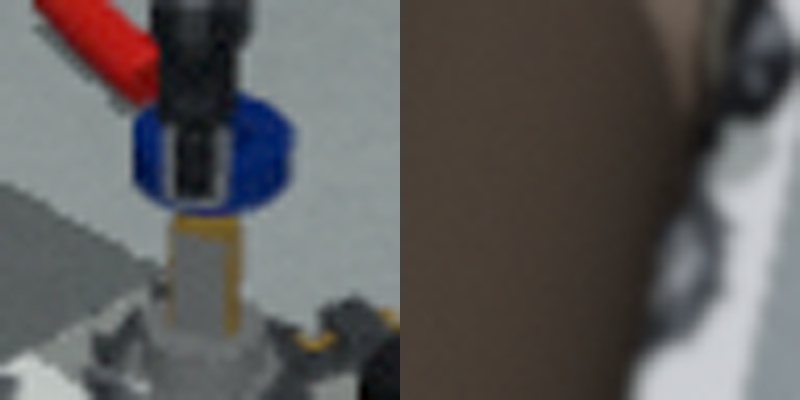

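Run:
```python
from h import *
C=lambda r_,z:np.array([px("scene",(550+r_*np.cos(k),143.5+r_*np.sin(k),z)) for k in np.linspace(0,6.28,200)])
for r_,z in((9.36,100),(22,50),(44,32)):
    c=C(r_,z);print(r_,z,"u",c[:,0].min().round(1),c[:,0].max().round(1),"v",c[:,1].min().round(1),c[:,1].max().round(1))
a=np.load("i0.npz")["a"]
im=a.astype(int)
# post column profile & cap top
print("col324 R-B",[(v,int(im[v,324,0]-im[v,324,2])) for v in range(193,208)])
print("V col324",[(v,int(im[v,324].max())) for v in range(206,242)])
```

```text
9.36 100 u 321.1 327.6 v 196.3 199.9
22 50 u 316.5 331.4 v 207.9 216.4
44 32 u 309.1 338.6 v 208.7 225.8
col324 R-B [(193, -8), (194, -8), (195, -8), (196, -9), (197, 2), (198, 99), (199, 102), (200, 96), (201, 72), (202, 68), (203, 40), (204, -6), (205, -4), (206, -6), (207, -3)]
V col324 [(206, 92), (207, 90), (208, 92), (209, 93), (210, 91), (211, 93), (212, 94), (213, 91), (214, 99), (215, 137), (216, 160), (217, 148), (218, 104), (219, 100), (220, 98), (221, 96), (222, 107), (223, 155), (224, 134), (225, 84), (226, 64), (227, 57), (228, 59), (229, 60), (230, 79), (231, 95), (232, 182), (233, 194), (234, 193), (235, 192), (236, 191), (237, 192), (238, 192), (239, 184), (240, 121), (241, 106)]
```

Scene view: the disc mid is at crop (214,155) and the post axis at (204,275), so the disc is about 2.7 mm too far right along tool x. Depth agrees. I'll correct that and lower gradually.

Request:
servo_tool([
  [0,[-0.0027,0,0],2],
  [0,[-0.0027,0,0.008],2],
  [0,[-0.0027,0,0.016],2],
  [0,[-0.0027,0,0.02],2],
  [0,[-0.0027,0,0.024],2],
  [0,[-0.0027,0,0.028],2],
  [0,[-0.0027,0,0.03],2],
  [0,[-0.0027,0,0.03],2],
])

```text
t: 13.18
tcp_pos: [545.6, 141.2, 86.9]
eef_rot: [[0.914, 0.406, 0.002], [0.406, -0.914, -0.0], [0.001, 0.001, -1.0]]
ft_force: [5.4, -1.8, -2.2]
width: 53.1
gripper_force: 64.6
```

Request:
servo_tool([
  [0,[0,0,0.008],0],
  [0,[0,0,0.016],0],
  [0,[0,0,0.024],0],
  [0,[0,0,0.03],0],
  [0,[0,0,0.033],0],
  [0,[0,0,0.0345],0],
  [0,[0,0,0.0345],0],
])

```text
t: 14.05
tcp_pos: [545.8, 141.3, 53.3]
eef_rot: [[0.914, 0.406, 0.002], [0.406, -0.914, 0.001], [0.002, -0.0, -1.0]]
ft_force: [1.4, -2.1, 15.2]
width: 53.1
gripper_force: 66.3
```

Request:
servo_tool([
  [0.5,[0,0,0],0],
  [1,[0,0,0],0],
  [1,[0,0,0],0],
  [1,[0,0,-0.02],0],
  [1,[0,0,-0.065],0],
  [1,[0,0.01,-0.08],4],
  [1,[0,0.07,-0.08],14],
  [1,[0,0.13,-0.08],24],
  [1,[0,0.19,-0.07],34],
  [1,[0,0.231,-0.05],34],
  [1,[0,0.231,-0.03],34],
  [1,[0,0.231,-0.03],34],
  [1,[0,0.231,-0.03],34],
])

```text
t: 15.68
tcp_pos: [638.7, -67.9, 83.0]
eef_rot: [[0.985, -0.172, 0.0], [-0.172, -0.985, 0.001], [0.0, -0.001, -1.0]]
ft_force: [-0.4, 1.0, -0.3]
width: 85.8
gripper_force: 0.0
```

```bash
cat > m6.py <<'E'
from h import *
import sys
nm=sys.argv[1];a=shot("scene","s"+nm);b=shot("top","t"+nm)
u,v=map(int,px("scene",(550,143,80)))
h=cv2.cvtColor(a,cv2.COLOR_RGB2HSV);H,S,V=[h[:,:,i].astype(int) for i in range(3)]
m=((H>100)&(H<130)&(S>120)&(V>40)).astype(np.uint8);q=np.zeros_like(m);q[v-24:v+24,u-24:u+24]=m[v-24:v+24,u-24:u+24]
x,y,w,hh=cv2.boundingRect(cv2.findNonZero(q));print("blue bbox u",x,x+w-1,"v",y,y+hh-1)
for zb in(50,56):
    P=np.array([px("scene",(550.5+28*np.cos(k),143.5+28*np.sin(k),zb+z)) for k in np.linspace(0,6.28,90) for z in(0,16)])
    print("exp zb",zb,"u",P[:,0].min().round(1),P[:,0].max().round(1),"v(+1.2)",(P[:,1].min()+1.2).round(1),(P[:,1].max()+1.2).round(1))
U,W=map(int,px("scene",(640,-70,30)))
f=lambda im,u,v:cv2.resize(im[v-24:v+24,u-24:u+24],(400,400),interpolation=cv2.INTER_CUBIC)
cv2.imwrite(f"pics/m{nm}.png",np.hstack([f(a,u,v),f(a,U,W)])[:,:,::-1]);print(u-24,v-24,U-24,W-24)
print("tcp px",px("scene",r.sense()["tcp_pos"]),px("scene",(640,-69.5,28)))
go((640,-69.5,11.5),-100)
E
python3 m6.py 6
```

```text
blue bbox u 0 -1 v 0 -1
exp zb 50 u 314.7 333.7 v(+1.2) 203.6 218.9
exp zb 56 u 314.7 333.8 v(+1.2) 202.0 217.2
300 179 289 244
tcp px [313.41449947 252.01327612] [313.24216342 268.62020414]
t15.78 tcp [639.  -68.1  83.3] yaw -99.93 w 85.5 F [0.1 0.2 0. ] | shift [0.0012 0.0012 0.0718] twist 0.1 j [-0.57 -1.1 ]
```

View pics/m6.png

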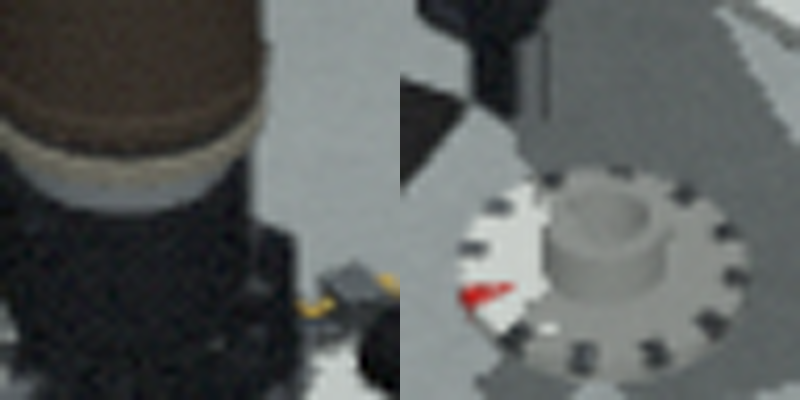

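The right crop shows the wheel hub centred at (607,230), matching the prediction within 1 mm, and the red sample at (485,296). The spacer is hidden by the arm here. I'll descend and grip the hub.

Request:
servo_tool([
  [1,[0.001,0.001,0.04],0],
  [1,[0.001,0.001,0.07],0],
  [1,[0.001,0.001,0.072],0],
  [1,[0.001,0.001,0.072],0],
  [0,[0.001,0.001,0.072],0],
  [0,[0.001,0.001,0.072],0],
  [0,[0.001,0.001,0.072],0],
  [0,[0.001,0.001,0.072],0],
  [0,[0.001,0.001,0.072],0],
  [0,[0.001,0.001,0.072],0],
])

```text
t: 17.02
tcp_pos: [639.9, -70.7, 11.4]
eef_rot: [[0.985, -0.174, 0.001], [-0.174, -0.985, 0.001], [0.001, -0.001, -1.0]]
ft_force: [-2.1, 0.5, 6.9]
width: 37.8
gripper_force: 60.0
```

Request:
servo_tool([
  [0,[0,0,-0.02],0],
  [0,[0,0,-0.06],0],
  [0,[0,0,-0.11],0],
  [0,[0,0,-0.115],0],
  [0,[0,0,-0.115],-10],
  [0,[0,0,-0.115],-20],
  [0,[0,0,-0.115],-30],
  [0,[0,0,-0.115],-40],
  [0,[0,0,-0.115],-50],
  [0,[0,0,-0.115],-52],
  [0,[0,0,-0.115],-52],
])

```text
t: 18.4
tcp_pos: [639.1, -70.9, 125.2]
eef_rot: [[0.746, 0.666, -0.0], [0.666, -0.746, 0.0], [-0.0, -0.0, -1.0]]
ft_force: [0.5, 0.9, -1.9]
width: 37.6
gripper_force: 60.8
```

```bash
sed -i 's/^x,y,w,hh=cv2.bound.*/n,l,st,ce=cv2.connectedComponentsWithStats(q);print("blue comps",st[1:].tolist())/' m6.py; python3 m6.py 7
python3 - <<'E'
from h import *
a=cv2.imread("pics/s7.png")[:,:,::-1].astype(int)
e=a[:,:,0]-a[:,:,1:].max(2);n,l,s,c=cv2.connectedComponentsWithStats((e>40).astype(np.uint8))
for i in range(1,n):
    if s[i,4]>2:print("red",s[i].tolist(),c[i].round(1))
t=r.sense()["tcp_pos"];zb=t[2]-11.5;C=np.array([t[0],t[1],zb])
for az in(-66,-71,-76,-81):print(az,px("scene",C+[42.5*np.cos(np.radians(az)),42.5*np.sin(np.radians(az)),4]))
go((550.5,143.5,115),-48)
E
```

```text
blue comps [[322, 205, 12, 14, 99]]
exp zb 50 u 314.7 333.7 v(+1.2) 203.6 218.9
exp zb 56 u 314.7 333.8 v(+1.2) 202.0 217.2
300 179 289 244
tcp px [313.14872433 239.83999311] [313.24216342 268.62020414]
t18.50 tcp [639.2 -70.8 125.2] yaw -48.19 w 37.5 F [ 0.1  0.3 -2.2] | shift [ 0.0015 -0.0004  0.1137] twist 51.8 j [-0.47 -0.37]
red [100, 0, 24, 7, 137] [111.    2.5]
red [241, 157, 25, 17, 123] [251.7 164.1]
red [343, 159, 15, 4, 47] [350.3 160.4]
red [235, 163, 9, 8, 22] [239.2 166.2]
red [260, 166, 2, 3, 3] [260.3 167. ]
red [257, 171, 3, 2, 3] [258.  171.3]
red [236, 175, 2, 2, 3] [236.3 175.3]
red [243, 176, 4, 1, 4] [244.5 176. ]
red [375, 229, 24, 26, 417] [385.8 241.4]
red [307, 249, 4, 6, 15] [308.2 251.6]
red [197, 296, 21, 22, 255] [206.4 305.5]
red [327, 341, 33, 44, 1101] [342.8 361.5]
-66 [311.09548627 252.71706116]
-71 [309.62012052 252.54501225]
-76 [308.17381308 252.2921589 ]
-81 [306.76833539 251.96073923]
t18.50 tcp [639.2 -70.8 125.2] yaw -48.19 w 37.5 F [ 0.1  0.3 -2.2] | shift [ 0.0767 -0.2189  0.0102] twist -0.2 j [-0.47 -0.37]
```

Request:
servo_tool([
  [0,[0.015,-0.044,-0.015],0],
  [0,[0.03,-0.088,-0.015],0],
  [0,[0.046,-0.132,-0.015],0],
  [0,[0.061,-0.175,-0.015],0],
  [0,[0.077,-0.219,-0.012],0],
  [0,[0.077,-0.219,0],0],
  [0,[0.077,-0.219,0],0],
  [0,[0.077,-0.219,0],0],
  [0,[0.077,-0.219,0],0],
])

```text
t: 19.62
tcp_pos: [550.9, 142.3, 125.7]
eef_rot: [[0.745, 0.667, 0.001], [0.667, -0.745, -0.0], [0.0, 0.001, -1.0]]
ft_force: [-0.3, -0.6, -2.0]
width: 37.8
gripper_force: 61.0
```

```bash
python3 m5.py 8; python3 -c "
from h import *
go((550.5,143.5,95),-48)
a=cv2.imread('pics/s8.png');u,v=map(int,px('scene',(550,143,80)))
cv2.imwrite('pics/m8b.png',cv2.resize(a[v-32:v+28,u-40:u+40],(800,600),interpolation=cv2.INTER_CUBIC));print(u-40,v-32)"
```

```text
[550.7 142.7 125.6] [-0.  -0.2 -1. ]
300 175 233 147
blue bbox 315 205 19 14 mid u 324.0
expected if centred on spindle: u 314.8 334.4 mid 324.6 v 181.9 197.0
t19.73 tcp [550.7 142.7 125.6] yaw -48.14 w 37.8 F [-0.  -0.2 -1. ] | shift [ 0.0004 -0.0007  0.0306] twist -0.1 j [-0.92 -0.73]
284 171
```

View pics/m8b.png

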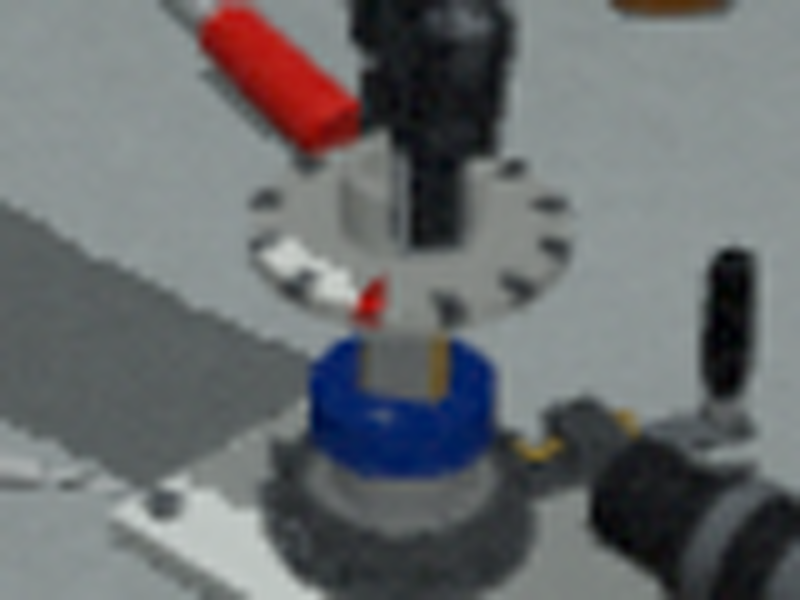

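The picture shows the spacer seated on the shoulder, centred at crop (402,405). The wheel is level above it, with the red sample at (371,303) on the flat's side. It is about 1.5 mm too far right, which I'll correct while lowering.

Request:
servo_tool([
  [0,[-0.0013,-0.0005,0.01],0],
  [0,[-0.0013,-0.0005,0.016],0],
  [0,[-0.0013,-0.0005,0.02],0],
  [0,[-0.0013,-0.0005,0.024],0],
  [0,[-0.0013,-0.0005,0.028],0],
  [0,[-0.0013,-0.0005,0.03],0],
  [0,[-0.0013,-0.0005,0.03],0],
])

```text
t: 20.6
tcp_pos: [549.4, 142.9, 95.3]
eef_rot: [[0.744, 0.668, 0.001], [0.668, -0.744, -0.0], [0.001, 0.001, -1.0]]
ft_force: [3.4, -0.3, -4.6]
width: 37.8
gripper_force: 60.8
```

Request:
servo_tool([
  [0,[0,0,0.006],0],
  [0,[0,0,0.012],0],
  [0,[0,0,0.016],0],
  [0,[0,0,0.018],0],
  [0,[0,0,0.019],0],
  [0,[0,0,0.019],0],
])

```text
t: 21.35
tcp_pos: [549.6, 143.0, 77.3]
eef_rot: [[0.744, 0.668, 0.001], [0.668, -0.744, 0.001], [0.002, 0.0, -1.0]]
ft_force: [1.4, -1.5, 9.9]
width: 37.9
gripper_force: 62.3
```

Request:
servo_tool([
  [0.6,[0,0,0],0],
  [0.8,[0,0,0],0],
  [0.8,[0,0,0],0],
  [0.8,[0,0,-0.02],0],
  [0.8,[0,0,-0.055],0],
  [0.5,[0.01,-0.003,-0.06],-5],
  [0.35,[0.06,-0.015,-0.06],-15],
  [0.35,[0.107,-0.028,-0.06],-25],
  [0.35,[0.107,-0.028,-0.04],-33],
  [0.35,[0.107,-0.028,-0.03],-33],
  [0.35,[0.107,-0.028,-0.03],-33],
])

```text
t: 22.72
tcp_pos: [609.4, 234.4, 106.3]
eef_rot: [[0.264, 0.965, -0.001], [0.965, -0.264, -0.001], [-0.001, -0.001, -1.0]]
ft_force: [0.5, -0.2, 0.9]
width: 29.7
gripper_force: 0.0
```

```bash
cat > m9.py <<'E'
from h import *
import sys
nm=sys.argv[1];a=shot("scene","s"+nm);b=shot("top","t"+nm)
go((610.9,235.3,48),-15.4)
h=a.max(2);U=[]
for z in(36,55,75):
    u,v=px("scene",(610.9,235.3,z));v=int(round(v+1.2));row=h[v,int(u)-14:int(u)+15]
    d=np.where(row<55)[0]+int(u)-14;print("grip z",z,"exp u",u.round(1),"dark u",d.min() if len(d) else None,d.max() if len(d) else None,len(d))
e=a.astype(int);e=e[:,:,0]-e[:,:,1:].max(2);q=np.zeros(e.shape,np.uint8)
u,v=map(int,px("scene",(550,143,75)));q[v-20:v+24,u-20:u+20]=e[v-20:v+24,u-20:u+20]>40
n,l,s,c=cv2.connectedComponentsWithStats(q);print("red",[(k[4],d.round(1)) for k,d in zip(s[1:],c[1:])])
for az in(-76,-66,-56,-43.4,-13.4):print(az,(px("scene",(550.3+42.5*np.cos(np.radians(az)),143.5+42.5*np.sin(np.radians(az)),70))+[0,1.2]).round(1))
cv2.imwrite(f"pics/c{nm}.png",cv2.resize(a[v-30:v+30,u-30:u+50],(800,600),interpolation=cv2.INTER_CUBIC)[:,:,::-1])
E
python3 m9.py 9
```

```text
t22.82 tcp [610.  234.7 107.2] yaw -15.22 w 30.1 F [-0.   1.  -0.5] | shift [0.0008 0.0007 0.0592] twist 0.2 j [-0.85 -0.35]
grip z 36 exp u 356.2 dark u 354 358 5
grip z 55 exp u 356.5 dark u 355 358 4
grip z 75 exp u 356.9 dark u 355 358 4
red [(np.int32(10), array([316.5, 185.4])), (np.int32(11), array([320.1, 214.3]))]
-76 [320.2 215.7]
-66 [322.7 216.1]
-56 [325.3 216.1]
-43.4 [328.5 215.9]
-13.4 [334.9 213.7]
```

Request:
servo_tool([
  [0.35,[0.001,0.001,0.03],0],
  [0.35,[0.001,0.001,0.059],0],
  [0.35,[0.001,0.001,0.059],0],
  [0.35,[0.001,-0.007,0.059],0],
  [0.35,[0.003,-0.016,0.059],0],
  [0.35,[0.005,-0.024,0.059],0],
  [0.35,[0.006,-0.032,0.059],0],
  [0.35,[0.006,-0.041,0.059],0],
  [0.35,[0.006,-0.05,0.059],0],
  [0.35,[0.005,-0.058,0.059],0],
  [0.35,[0.003,-0.067,0.059],0],
  [0.35,[0,-0.075,0.059],0],
  [0.35,[-0.001,-0.079,0.059],0],
  [0.35,[-0.001,-0.079,0.059],0],
  [0.35,[-0.001,-0.079,0.059],0],
])

```text
t: 24.7
tcp_pos: [536.8, 254.8, 47.6]
eef_rot: [[0.26, 0.965, 0.008], [0.965, -0.26, 0.0], [0.002, 0.007, -1.0]]
ft_force: [17.2, 2.1, -8.5]
width: 29.6
gripper_force: 7.7
```

```bash
python3 m9.py 10; python3 -c "
from h import *
t=r.sense()['tcp_pos'];R=r.sense()['eef_rot'];g=t+R[:,1]*7;d=g[:2]-[550.3,143.5];print(np.hypot(*d),np.degrees(np.arctan2(d[1],d[0]))+13.4)"
```

```text
t24.80 tcp [536.8 254.8  47.7] yaw -15.09 w 30.0 F [16.6  2.7 -9.1] | shift [0.0004 0.0766 0.0002] twist 0.3 j [-0.93 -0.37]
grip z 36 exp u 356.2 dark u None None 0
grip z 55 exp u 356.5 dark u None None 0
grip z 75 exp u 356.9 dark u None None 0
red [(np.int32(11), array([316.5, 185.5])), (np.int32(9), array([328. , 214.7]))]
-76 [320.2 215.7]
-66 [322.7 216.1]
-56 [325.3 216.1]
-43.4 [328.5 215.9]
-13.4 [334.9 213.7]
109.71464114673068 106.9268418010973
```

Request:
servo_tool([
  [0.35,[0.003,0.012,0],0],
  [0.35,[0.006,0.024,0],0],
  [0.35,[0.007,0.038,0],0],
  [0.35,[0.006,0.052,0],0],
  [0.35,[0.004,0.066,0],0],
  [0.35,[0.001,0.078,0],0],
  [0.35,[0.001,0.083,0],0],
  [0.35,[0.001,0.083,0],0],
  [0.35,[0.001,0.083,0],0],
  [0.35,[0.001,0.083,0],0],
])

```text
t: 26.05
tcp_pos: [613.2, 234.8, 47.3]
eef_rot: [[0.259, 0.966, -0.0], [0.966, -0.259, 0.0], [0.0, -0.0, -1.0]]
ft_force: [0.7, -0.5, -0.2]
width: 29.9
gripper_force: 0.0
```

```bash
python3 m9.py 11
```

```text
t26.15 tcp [613.4 234.7  47.3] yaw -15.02 w 29.9 F [ 0.8 -0.7 -0.4] | shift [-0.0001 -0.0026 -0.0007] twist 0.4 j [-0.81 -0.31]
grip z 36 exp u 356.2 dark u 354 358 5
grip z 55 exp u 356.5 dark u 352 365 11
grip z 75 exp u 356.9 dark u 352 368 17
red [(np.int32(10), array([316.5, 185.4])), (np.int32(10), array([328. , 214.5]))]
-76 [320.2 215.7]
-66 [322.7 216.1]
-56 [325.3 216.1]
-43.4 [328.5 215.9]
-13.4 [334.9 213.7]
```

Request:
servo_tool([
  [0.35,[0,-0.008,0],0],
  [0.35,[0.002,-0.017,0],0],
  [0.35,[0.004,-0.026,0],0],
  [0.35,[0.005,-0.035,0],0],
  [0.35,[0.006,-0.044,0],0],
  [0.35,[0.006,-0.053,0],0],
  [0.35,[0.005,-0.062,0],0],
  [0.35,[0.003,-0.071,0],0],
  [0.35,[0,-0.079,0],0],
  [0.35,[-0.001,-0.083,0],0],
  [0.35,[-0.001,-0.083,0],0],
  [0.35,[-0.001,-0.083,0],0],
])

```text
t: 27.65
tcp_pos: [536.9, 254.9, 47.9]
eef_rot: [[0.26, 0.965, 0.008], [0.966, -0.26, 0.001], [0.003, 0.007, -1.0]]
ft_force: [16.2, 3.8, -8.4]
width: 30.5
gripper_force: 7.4
```

Request:
servo_tool([
  [0.35,[0.003,0.012,0],0],
  [0.35,[0.006,0.024,0],0],
  [0.35,[0.007,0.038,0],0],
  [0.35,[0.006,0.052,0],0],
  [0.35,[0.004,0.066,0],0],
  [0.35,[0.001,0.078,0],0],
  [0.35,[0.001,0.083,0],0],
  [0.35,[0.001,0.083,0],0],
  [0.35,[0.001,0.083,0],0],
  [0.35,[0.001,0.083,-0.05],0],
  [0.35,[0.001,0.083,-0.1],0],
  [0.35,[0.06,0.083,-0.12],0],
  [0.35,[0.12,0.083,-0.12],0],
  [0.35,[0.12,0.083,-0.12],0],
])

```text
t: 29.4
tcp_pos: [642.5, 357.1, 166.2]
eef_rot: [[0.251, 0.968, -0.001], [0.968, -0.251, 0.003], [0.003, -0.002, -1.0]]
ft_force: [0.2, -0.3, -0.8]
width: 29.9
gripper_force: 0.0
```

```bash
python3 m9.py 12
```

```text
t29.50 tcp [643.7 350.1 166.6] yaw -14.93 w 30.0 F [ 0.1 -0.4 -0.2] | shift [-0.1192 -0.002   0.1187] twist 0.5 j [-0.92 -0.52]
grip z 36 exp u 356.2 dark u 354 357 4
grip z 55 exp u 356.5 dark u 354 359 6
grip z 75 exp u 356.9 dark u 355 359 5
red [(np.int32(10), array([316.5, 185.4])), (np.int32(10), array([334.3, 212.3]))]
-76 [320.2 215.7]
-66 [322.7 216.1]
-56 [325.3 216.1]
-43.4 [328.5 215.9]
-13.4 [334.9 213.7]
```

View pics/c12.png

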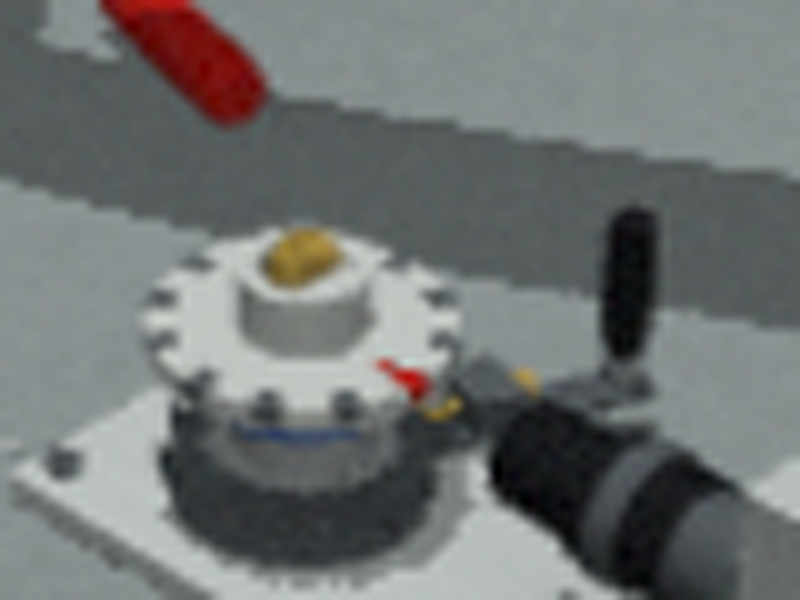

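The wheel sits level on the spacer, with the post tip just showing at crop (300,255). The red sample at (405,378) faces the lens, and the lever is back at rest at (630,280).

```bash
python3 -c "
from plant import r
print(r.finish_job())"
```

```text
the job is handed in; nothing more can be done
None
```

The job is handed in at about 29.5 s: the spacer and wheel are seated on the D-post, the lever has had two full strokes and is back at rest, and the red sample faces the lens; the hand-in gave no verdict, so this rests on the final picture and the force readings.

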